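Find the rocking corner of the board jig and flatten its shim

ROBOT

A 6-joint arm with a two-finger parallel gripper is mounted at the origin on the work surface. World frame = base frame: x ahead of the robot, y to its left, z up, the work surface at z = 0. Lengths are in m, angles in rad, forces in N, time in s.
With the tool pointing down it reaches from about 0.275 to 0.75 m from the base axis. Payload 10.2 kg.
Tool frame: the origin (TCP) lies midway between the tips of the shut fingers; the grasp point (between the pads) lies r.grasp_offset behind it (r.grasp_offset is the distance from the TCP to the grasp point, in m); z points along the fingers, y is the line along which they close (so a half turn about z gives the same grasp; the last joint's range is limited). The gripper opens to 85 mm and grips with 20 to 120 N. Pads are 22 mm wide; open, the fingers measure 114 mm over their backs; the gripper's body (76 mm by 85 mm) begins 54 mm behind the grasp point. The pads swing forward as they close: fully open they stand 13 mm farther back than shut.
Start: joints at [0.881, 0.313, 1.498, -0, 1.331, -0.223], TCP at [0.236, 0.469, 0.21] pointing down, gripper open.
Joint ranges: [-2.94, 2.94], [-0.97, 2.17], [0.19, 2.56], [-1.23, 4.37], [0.02, 3.11], [-2.88, 2.88]. Speed limits (rad/s): [2.39, 2.39, 3.01, 3.14, 3.14, 3.14].

INTERFACE

Orientations are given as a unit quaternion [x, y, z, w].
In Python, from plant import r gives the robot as it stands.
- The arm moves only by the shell command python3 -m creep 'ROWS' [FORCE]. ROWS is JSON, one flat list of numbers, 7 for each row, row after row: the turn, a rotation vector about the tool's x, y, z in rad, then the shift along the tool's x, y, z in m, then the finger opening in m, from 0 to 0.0854. A call has 1 to 20 rows; each row is the pose to reach, as a shift and turn from the pose commanded when the call began, along the tool's axes at that moment; what a row does not reach only later rows make up. A row lasts 1/8 s, in which the tool goes at most 62.5 mm and 10.7 degrees, less where a joint would pass 70% of its speed; a pose out of reach is approached as far as the arm can. A call with a gripper value outside its range is refused whole. The fingers move at their own pace and stop on an object; FORCE is the grip in N (left out, the last holds). Time passes only in rows, so rows that repeat a pose let the fingers close. It gives the time, the measured TCP pose, the force, the opening and the grip force at its end, in the units of the state.
- r.get_state(): the state, without advancing time (a new reading comes with each control period).
- r.capture(name): name is "side" or "top" or "wrist"; returns the picture (384x512x3 uint8, red, green, blue); there is no depth.
- r.camera_model(name): a dict with "K" (3x3 intrinsics, pixels), "cam_to_world" (4x4, takes a point from camera to world coordinates). Camera axes: x right, y up, looking along -z (the intrinsics and any distortion apply to the point x, -y, -z); pixel columns grow to the right and rows downward; lengths in m; the calibration is good to about 2 mm. The wrist camera is an equidistant fisheye: a pixel r from the principal point sees the ray r / f radians off the axis. A picture is of the moment at which its call begins: read the wrist's pose just before it. camera_model takes no time and is no camera call; for the wrist camera it gives the pose at the moment of the call.
- r.sign_off(): hands the job in; it is judged then, once.
Trained networks look in the newest picture that a camera, given by its name, has taken for a name from the list of things; names that differ only in an ending like _2 or _b are one class to them, and where a whole thing is asked for, a point or a joint stands for the part that bears it (a point fixed in the world has none). Each returns a list of dicts, best first, with "score" (0 to 1); they miss things now and then, are a little off and sometimes report something else, mostly with a low value. They report only what shows in the picture. A call takes as long as a camera call.
- r.trace(query, camera): "pixels" (384x512 bool, what is visible of it) and "at" ([column, row] in pixels, amid what is visible of it).
The state is a dict: "clock": time; "joint_pos": joint angles; "qd": joint speeds; "tau": joint torques, N m; "tool_pos": TCP position; "tool_rot": TCP orientation; "force": force on the tool from outside, world axes, zero at the start; "wrist_torque": the same for the moment, N m; "gripper_width": finger opening in m; "finger_force": force on a finger pad.
Only numpy, scipy, OpenCV 4.12 (cv2) and the standard library are available. Lean on these libraries where they do the work, as an engineer would, in place of code of your own. Each camera call takes 0.05 s, during which the arm holds its last target. There are 200 camera calls.

TASK

The aluminium plate of the circuit-board jig rocks on one of its four feet: press down on the blue-dotted corners one after another until you find the one that gives, and leave the plate tipped down there. Then press the brass shim tab beside that same corner down flat. Touch only, nothing is to be gripped or lifted: leave the other three tabs standing and the things around the jig where they are.

Things in the scene. Friction and masses are not known exactly. Their poses are not given: they have to be found in the camera images.
- jig: The board jig, fixed to the bench: grey base slab 220 x 290 x 10 mm (x, y, z) carrying an aluminium plate 150 x 140 x 8 mm. Origin: centre of the base's underside, on the bench top; z up, x away from the robot at zero yaw. Under each of the plate's four blue-dotted corners is a hidden foot; one foot, a different one each run, is 6 mm too short.
- plate_mid (a point): Centre of the plate's top, 34 mm above the bench (the green circuit board on it stands at most 9 mm higher). The plate starts level and tips about its middle with slight friction: 2 to 4 N on the dot over the short foot tips that corner down about 6 mm onto its foot, and it stays as left (pressing the then raised opposite corner tips it back).
- plate: The aluminium plate itself, 150 x 140 x 8 mm, origin at its centre, z up, axes as the jig's while level. Its dots over the three sound feet give less than 1.5 mm even at 20 N. A firm push of 10 to 15 N brings any moving part here fully home.
- spot_a (a point): Centre of the blue dot (24 mm across) on top of the plate at its far left corner (corner A, seen from the robot at zero yaw), 60 mm in jig x and 55 mm in jig y from the plate's centre; it moves with the plate. Press straight down here, within 8 mm of the centre.
- spot_b (a point): Centre of the blue dot (24 mm across) on top of the plate at its near left corner (corner B, seen from the robot at zero yaw), 60 mm in jig x and 55 mm in jig y from the plate's centre; it moves with the plate. Press straight down here, within 8 mm of the centre.
- spot_c (a point): Centre of the blue dot (24 mm across) on top of the plate at its near right corner (corner C, seen from the robot at zero yaw), 60 mm in jig x and 55 mm in jig y from the plate's centre; it moves with the plate. Press straight down here, within 8 mm of the centre.
- spot_d (a point): Centre of the blue dot (24 mm across) on top of the plate at its far right corner (corner D, seen from the robot at zero yaw), 60 mm in jig x and 55 mm in jig y from the plate's centre; it moves with the plate. Press straight down here, within 8 mm of the centre.
- tab_a (a point): Press point on the brass shim tab of corner A: a leaf 30 mm wide, 50 long, 2 thick, hinged on the base beside that corner (hinge parallel to jig x, 83 mm in jig y from the centre, 13 mm above the bench), standing up outward (jig +y) at 26 degrees, end 35 mm above the bench. The point, on its top 38 mm from the hinge, is 31 mm above the bench, 14 mm when flat and then 4 mm farther out.
- tab_b (a point): Press point on the brass shim tab of corner B: a leaf 30 mm wide, 50 long, 2 thick, hinged on the base beside that corner (hinge parallel to jig x, 83 mm in jig y from the centre, 13 mm above the bench), standing up outward (jig +y) at 26 degrees, end 35 mm above the bench. The point, on its top 38 mm from the hinge, is 31 mm above the bench, 14 mm when flat and then 4 mm farther out.
- tab_c (a point): Press point on the brass shim tab of corner C: a leaf 30 mm wide, 50 long, 2 thick, hinged on the base beside that corner (hinge parallel to jig x, 83 mm in jig y from the centre, 13 mm above the bench), standing up outward (jig -y) at 26 degrees, end 35 mm above the bench. The point, on its top 38 mm from the hinge, is 31 mm above the bench, 14 mm when flat and then 4 mm farther out.
- tab_d (a point): Press point on the brass shim tab of corner D: a leaf 30 mm wide, 50 long, 2 thick, hinged on the base beside that corner (hinge parallel to jig x, 83 mm in jig y from the centre, 13 mm above the bench), standing up outward (jig -y) at 26 degrees, end 35 mm above the bench. The point, on its top 38 mm from the hinge, is 31 mm above the bench, 14 mm when flat and then 4 mm farther out.
- shim_a (a joint): Angle (rad) of the shim tab of corner A: near 0 (within 0.06) standing as found, 0.45 pressed fully flat (level), negative if pulled up. A friction hinge: about 3 N at the tab point moves it and it stays where it is left.
- shim_b (a joint): Angle (rad) of the shim tab of corner B: near 0 (within 0.06) standing as found, 0.45 pressed fully flat (level), negative if pulled up. A friction hinge: about 3 N at the tab point moves it and it stays where it is left.
- shim_c (a joint): Angle (rad) of the shim tab of corner C: near 0 (within 0.06) standing as found, 0.45 pressed fully flat (level), negative if pulled up. A friction hinge: about 3 N at the tab point moves it and it stays where it is left.
- shim_d (a joint): Angle (rad) of the shim tab of corner D: near 0 (within 0.06) standing as found, 0.45 pressed fully flat (level), negative if pulled up. A friction hinge: about 3 N at the tab point moves it and it stays where it is left.
- spacer: Brass spacer tube 16 mm across, 28 mm high, standing on the jig base between the two left tabs; loose, to be left alone. Origin: centre of its underside.
- knob_cap: White plastic knob cap 22 mm across, 20 mm high, standing on the jig base between the two right tabs; loose, to be left alone. Origin: centre of its underside.
- meter: Black hand-held multimeter 170 x 82 x 34 mm lying to the left of the jig; loose, to be left alone. Origin: centre of its underside.
- driver: Yellow-handled screwdriver 180 mm long lying to the right of the jig; loose, to be left alone. Origin: on its axis.
- flux: Small jar 44 mm across, 50 mm high, red cap, to the right of the jig; loose, to be left alone. Origin: centre of its underside.
- spool: Reel 60 mm across, 42 mm high, blue flanges, standing to the left of the jig; loose, to be left alone. Origin: centre of its underside.
- tray: Grey divided parts tray 100 x 130 x 30 mm to the right of the jig; loose, to be left alone. Origin: centre of its underside.

How it is judged:
By the outcome, as a careful person would: the job done as asked, in the order asked, and still so for the second after the job is handed in, with the robot touching nothing.
It also fails if it takes over 54 s, if anything falls off the work surface, if the arm or the gripper's body presses on something with over 40 N, if the wrist force passes 120 N, or if a joint passes its speed limit or range.

## Working session

There is one attempt and no reset: what is moved stays moved. The work goes in short steps, Python scripts to look and compute and a shell command to move; the robot and the scene stay as the last step left them, time stands still between calls to the robot, and variables do not carry over. Pictures are saved under pics/ and viewed, at most 10 in all, crops included, and the job is handed in when it is done.

```bash
mkdir -p pics
cat > h.py <<'E'
import numpy as np,cv2
from plant import r
from scipy.spatial.transform import Rotation as R
def ray(cam,px):
    m=r.camera_model(cam);T=np.array(m["cam_to_world"]);K=np.array(m["K"])
    x=(px[0]-K[0,2])/K[0,0];y=(px[1]-K[1,2])/K[1,1]
    if cam=="wrist":
        t=np.hypot(x,y);d=np.array([x/t*np.sin(t),-y/t*np.sin(t),-np.cos(t)])
    else: d=np.array([x,-y,-1.])
    return T[:3,3],T[:3,:3]@d
def at(cam,px,z):
    o,d=ray(cam,px);return o+d*(z-o[2])/d[2]
E
python3 - <<'E'
from h import *
for c in("top","side"):
    p=r.capture(c);cv2.imwrite(f"pics/{c}0.png",p[:,:,::-1])
    m=r.camera_model(c);print(c,list(m),np.round(m["K"],1).tolist(),np.round(m["cam_to_world"],3).tolist())
    for q,z in(("plate",.034),("spot_a",.034),("tab_a",.028),("spacer",.03)):
        for d in r.trace(q,c)[:5]:
            print(q,round(d["score"],2),np.round(d["at"],1),d["pixels"].sum(),np.round(at(c,d["at"],z),3))
s=r.get_state();print(s["clock"],s["tool_pos"],s["tool_rot"],s["force"])
E
```

```text
top ['K', 'cam_to_world'] [[478.5, 0.0, 252.5], [0.0, 478.5, 192.5], [0.0, 0.0, 1.0]] [[0.027, 0.994, -0.106, 0.337], [-1.0, 0.027, 0.005, 0.023], [0.008, 0.106, 0.994, 1.44], [0.0, 0.0, 0.0, 1.0]]
plate 0.7 [271.7 175.5] 2396 [ 0.54  -0.04   0.034]
plate 0.69 [132.5 155.9] 369 [0.587 0.375 0.034]
spot_a 0.69 [306.2 199.1] 149 [ 0.472 -0.144  0.034]
spot_a 0.68 [273.  180.2] 2450 [ 0.526 -0.044  0.034]
tab_a 0.72 [306.1 197.9] 142 [ 0.476 -0.144  0.028]
tab_a 0.47 [306.8 160.6] 119 [ 0.589 -0.144  0.028]
side ['K', 'cam_to_world'] [[428.3, 0.0, 253.4], [0.0, 428.3, 191.3], [0.0, 0.0, 1.0]] [[0.802, 0.366, -0.473, -0.057], [-0.597, 0.461, -0.656, -0.771], [-0.023, 0.809, 0.588, 0.767], [0.0, 0.0, 0.0, 1.0]]
plate 0.77 [272.2 203.9] 1966 [ 0.538 -0.034  0.034]
plate 0.46 [274.9 215. ] 5242 [ 0.513 -0.076  0.034]
spot_a 0.94 [272.5 207.6] 1907 [ 0.528 -0.047  0.034]
tab_a 0.6 [265.7 180.6] 107 [0.599 0.075 0.028]
tab_a 0.52 [279.4 237.3] 82 [ 0.47  -0.148  0.028]
spacer 0.49 [310.1 218.4] 56 [ 0.581 -0.142  0.03 ]
0.5 [0.23626056 0.46880925 0.20987494] [ 2.31278309e-01  9.72887631e-01 -3.32990726e-05 -4.93595970e-06] [ 0.30211671 -0.60388903  0.3140239 ]
```

View pics/top0.png

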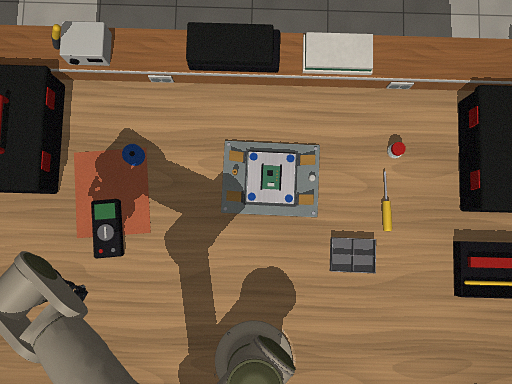

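View pics/side0.png

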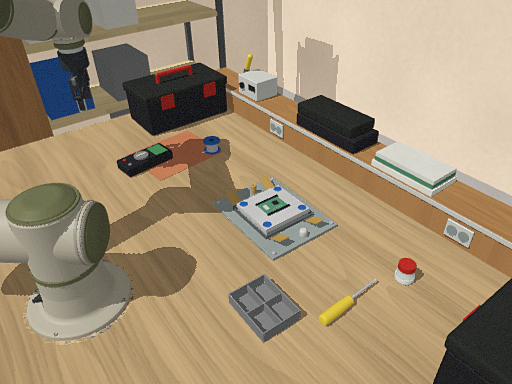

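The top view shows the jig at about (271,178), with blue dots near (254,156), (290,158), (251,195) and (288,199), and tabs at (236,156), (306,160), (233,195) and (306,198). I'll refine the dots by colour.

```bash
cat > dots.py <<'E'
from h import *
def dots(img,box):
    x0,x1,y0,y1=box;h=cv2.cvtColor(img,cv2.COLOR_RGB2HSV)
    m=cv2.inRange(h,(105,140,60),(130,255,255));k=np.zeros_like(m);k[y0:y1,x0:x1]=m[y0:y1,x0:x1]
    n,_,st,c=cv2.connectedComponentsWithStats(k)
    return [(c[i],st[i,4]) for i in range(1,n) if st[i,4]>8]
def fit(P): # P dict a..d -> xyz ; returns centre,yaw
    M=np.array([[.06,.055],[-.06,.055],[-.06,-.055],[.06,-.055]])
    Q=np.array([P[k][:2] for k in "abcd"]);c=Q.mean(0)
    A=(Q-c);yaw=np.arctan2((M[:,0]*A[:,1]-M[:,1]*A[:,0]).sum(),(M*A).sum())
    Rz=np.array([[np.cos(yaw),-np.sin(yaw)],[np.sin(yaw),np.cos(yaw)]])
    print("centre",c.round(4),"yaw",yaw.round(4),"res mm",((A-M@Rz.T)*1000).round(1).tolist());return c,yaw,Rz
E
python3 - <<'E'
from dots import *
for c,box in(("top",(240,300,145,210)),("side",(230,320,175,235))):
    D=dots(cv2.imread(f"pics/{c}0.png")[:,:,::-1].copy(),box)
    W=[at(c,d,.034) for d,_ in D];print([(d.round(1).tolist(),int(a)) for d,a in D])
    if len(W)!=4: print(np.round(W,3));continue
    m=np.mean(W,0);P={}
    for w in W:
        u=w-m;P[{(1,1):"a",(0,1):"b",(0,0):"c",(1,0):"d"}[(int(u[0]>0),int(u[1]>0))]]=w
    cc,yaw,Rz=fit(P)
    for k,v in dict(a=(.06,.055),b=(-.06,.055),c=(-.06,-.055),d=(.06,-.055)).items():
        print(k,(cc+Rz@v).round(4))
s=r.get_state();T=R.from_quat(s["tool_rot"]);print(T.as_matrix().round(3).tolist())
E
```

```text
[([253.1, 156.1], 43), ([290.0, 158.0], 45), ([251.3, 196.2], 46), ([288.4, 198.1], 45)]
centre [ 0.5353 -0.0373] yaw -0.0211 res mm [[0.2, 0.1], [0.0, -0.2], [-0.1, -0.0], [-0.1, 0.1]]
a [0.5964 0.0164]
b [0.4764 0.0189]
c [ 0.4741 -0.0911]
d [ 0.5941 -0.0936]
[([277.0, 188.4], 22), ([243.4, 203.4], 25), ([301.6, 206.8], 28), ([266.6, 223.9], 35)]
centre [ 0.5341 -0.0379] yaw -0.0229 res mm [[-0.3, -0.0], [0.4, -0.0], [-0.5, -0.1], [0.3, 0.2]]
a [0.5954 0.0157]
b [0.4754 0.0184]
c [ 0.4729 -0.0916]
d [ 0.5928 -0.0943]
[[-0.893, 0.45, -0.0], [0.45, 0.893, -0.0], [-0.0, -0.0, -1.0]]
```

Both cameras agree: the centre is (0.535, -0.0375) and the yaw is -0.022. First I'll hover over B with the fingers shut and tool x along jig x.

```bash
python3 -m creep '[0,0,-0.445,-0.417,-0.294,0.13,0, 0,0,-0.445,-0.417,-0.294,0.13,0, 0,0,-0.445,-0.417,-0.294,0.13,0, 0,0,-0.445,-0.417,-0.294,0.13,0, 0,0,-0.445,-0.417,-0.294,0.13,0, 0,0,-0.445,-0.417,-0.294,0.13,0, 0,0,-0.445,-0.417,-0.294,0.13,0, 0,0,-0.445,-0.417,-0.294,0.13,0, 0,0,-0.445,-0.417,-0.294,0.13,0, 0,0,-0.445,-0.417,-0.294,0.13,0, 0,0,-0.445,-0.417,-0.294,0.13,0, 0,0,-0.445,-0.417,-0.294,0.13,0, 0,0,-0.445,-0.417,-0.294,0.13,0, 0,0,-0.445,-0.417,-0.294,0.13,0]' 20
cat > st.py <<'E'
from h import *
s=r.get_state();M=R.from_quat(s["tool_rot"]).as_matrix();p=np.array(s["tool_pos"])
print(round(s["clock"],2),p.round(4),np.round(s["force"],1),s["gripper_width"]);print(M.round(3).tolist())
c=np.array([.535,-.0375]);a=-.022;Z=np.array([[np.cos(a),-np.sin(a)],[np.sin(a),np.cos(a)]])
J=dict(A=(.06,.055),B=(-.06,.055),C=(-.06,-.055),D=(.06,-.055),tA=(.057,.118),tB=(-.057,.118),tC=(-.057,-.118),tD=(.057,-.118))
for k,v in J.items():
    w=np.r_[c+Z@v,p[2]];print(k,w[:2].round(4),"tool shift mm",(M.T@(w-p)*1000).round(1))
E
python3 st.py
```

```text
clock: 2.25
tool_pos: [0.4763, 0.019, 0.0801]
tool_rot: [0.011, 1.0, -0.0, 0.0]
force: [-0.7, -0.3, -0.4]
gripper_width: 0.0004
finger_force: 0.0
2.25 [0.4763 0.019  0.0801] [-0.7 -0.3 -0.4] 0.00038378816579400193
[[-1.0, 0.021, 0.0], [0.021, 1.0, -0.0], [-0.0, -0.0, -1.0]]
A [0.5962 0.0162] tool shift mm [-119.9   -0.3    0. ]
B [0.4762 0.0188] tool shift mm [ 0.1 -0.2 -0. ]
C [ 0.4738 -0.0912] tool shift mm [   0.2 -110.2    0. ]
D [ 0.5938 -0.0938] tool shift mm [-119.8 -110.3    0. ]
tA [0.5946 0.0792] tool shift mm [-117.    62.7    0. ]
tB [0.4806 0.0817] tool shift mm [-3.  62.8 -0. ]
tC [ 0.4754 -0.1542] tool shift mm [  -2.8 -173.2    0. ]
tD [ 0.5894 -0.1567] tool shift mm [-116.8 -173.3    0. ]
```

```bash
python3 -m creep '[0,0,0,0,0,0.03,0, 0,0,0,0,0,0.042,0, 0,0,0,0,0,0.045,0, 0,0,0,0,0,0.047,0, 0,0,0,0,0,0.048,0, 0,0,0,0,0,0.048,0]'
```

```text
clock: 3.0
tool_pos: [0.4766, 0.0186, 0.0322]
tool_rot: [0.011, 1.0, -0.0, 0.0]
force: [-0.1, -0.5, -0.8]
gripper_width: -0.0
finger_force: 0.0
```

```bash
python3 -m creep '[0,0,0,0,0,0.001,0, 0,0,0,0,0,0.001,0]'; python3 -m creep '[0,0,0,0,0,0.001,0, 0,0,0,0,0,0.001,0]'
```

```text
clock: 3.25
tool_pos: [0.4764, 0.0186, 0.0309]
tool_rot: [0.011, 1.0, -0.0, 0.0]
force: [1.2, -0.0, 0.0]
gripper_width: -0.0002
finger_force: 0.0
clock: 3.5
tool_pos: [0.4763, 0.0186, 0.0298]
tool_rot: [0.011, 1.0, 0.0, -0.0]
force: [0.0, 0.3, 0.1]
gripper_width: -0.0001
finger_force: 0.0
```

```bash
python3 -m creep '[0,0,0,0,0,0.001,0, 0,0,0,0,0,0.001,0]'
python3 - <<'E'
from h import *
p=r.capture("wrist");cv2.imwrite("pics/w1.png",p[:,:,::-1])
E
```

```text
clock: 3.75
tool_pos: [0.4763, 0.0186, 0.0288]
tool_rot: [0.011, 1.0, 0.0, -0.0]
force: [-0.3, -0.2, -0.2]
gripper_width: 0.0001
finger_force: 0.0
```

View pics/w1.png

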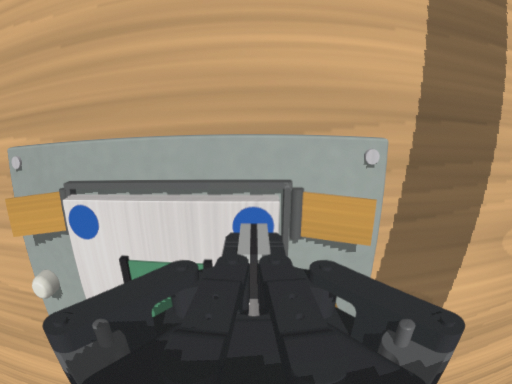

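The wrist view shows the tips over dot B at about (252,225), with no force so far. I'll continue down until there is contact.

```bash
python3 -m creep '[0,0,0,0,0,0.001,0, 0,0,0,0,0,0.001,0]' | grep -E "pos|force"; python3 -m creep '[0,0,0,0,0,0.001,0, 0,0,0,0,0,0.001,0]'| grep -E "pos|force"
python3 - <<'E'
from dots import *
p=r.capture("side");cv2.imwrite("pics/s2.png",cv2.resize(p[150:260,200:350,::-1],None,fx=5,fy=5,interpolation=cv2.INTER_CUBIC))
print([(d.round(1).tolist(),int(a)) for d,a in dots(p,(230,320,175,235))])
E
```

```text
tool_pos: [0.4763, 0.0186, 0.0278]
force: [-0.2, -0.4, 0.4]
finger_force: 0.0
tool_pos: [0.4763, 0.0186, 0.0268]
force: [-0.4, -0.3, -0.0]
finger_force: 0.0
[([277.0, 188.5], 24), ([243.5, 203.4], 26), ([301.7, 206.8], 30), ([266.6, 223.9], 35)]
```

View pics/s2.png

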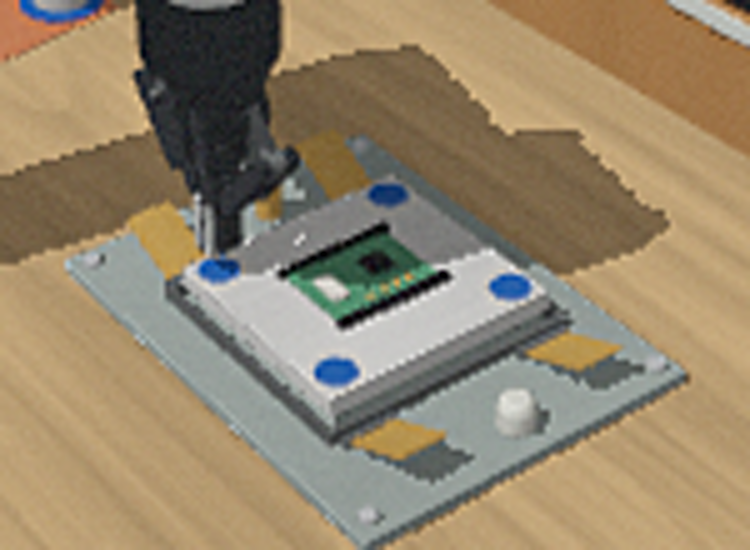

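The side view shows the tips at about crop (220,248), just behind and above dot B, which hasn't moved. I'll project the reported TCP into both cameras to see whether there's an offset.

```bash
cat >> h.py <<'E'
def proj(cam,X):
    m=r.camera_model(cam);T=np.array(m["cam_to_world"]);K=np.array(m["K"])
    q=T[:3,:3].T@(np.array(X)-T[:3,3]);v=np.array([q[0],-q[1],-q[2]])
    if cam=="wrist":
        n=np.hypot(v[0],v[1]);u=v[:2]/n*np.arctan2(n,v[2])
    else: u=v[:2]/v[2]
    return np.array([K[0,0]*u[0]+K[0,2],K[1,1]*u[1]+K[1,2]])
E
python3 - <<'E'
from dots import *
p=np.array(r.get_state()["tool_pos"])
for c in("side","wrist"):
    print(c,"tcp",proj(c,p).round(1),"tcp+7mm",proj(c,p+[0,0,.007]).round(1),"dotB",proj(c,[.4762,.0188,.034]).round(1),"x+11",proj(c,p+[.011,0,0]).round(1),"x-11",proj(c,p-[.011,0,0]).round(1))
print(np.round(r.camera_model("wrist")["cam_to_world"],3).tolist(),np.round(r.camera_model("wrist")["K"],1).tolist())
p=r.capture("wrist");print([(d.round(1).tolist(),int(a),at("wrist",d,.034).round(4)) for d,a in dots(p,(0,512,150,384))])
cv2.imwrite("pics/w3.png",cv2.resize(p[150:300,150:350,::-1],None,fx=4,fy=4,interpolation=cv2.INTER_CUBIC))
s=r.capture("side");cv2.imwrite("pics/s3.png",cv2.resize(s[180:220,220:280,::-1],None,fx=12,fy=12,interpolation=cv2.INTER_CUBIC))
E
```

```text
side tcp [243.5 205.3] tcp+7mm [243.5 203.3] dotB [243.4 203.2] x+11 [246.7 203.8] x-11 [240.4 206.7]
wrist tcp [253.8 224.6] tcp+7mm [253.8 229.2] dotB [254.1 229. ] x+11 [254.2 241.4] x-11 [253.4 207. ]
[[0.021, -0.965, -0.262, 0.41], [1.0, 0.02, 0.006, 0.02], [-0.0, -0.262, 0.965, 0.19], [0.0, 0.0, 0.0, 1.0]] [[297.3, 0.0, 253.4], [0.0, 297.3, 189.0], [0.0, 0.0, 1.0]]
[([81.8, 222.7], 730, array([ 0.4727, -0.0913,  0.034 ])), ([252.3, 219.0], 541, array([0.4701, 0.0179, 0.034 ]))]
```

View pics/w3.png

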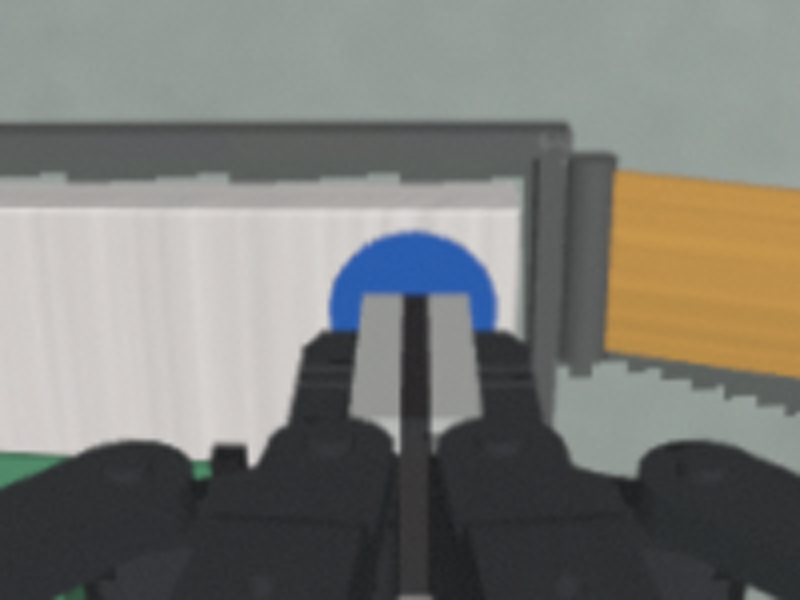

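View pics/s3.png

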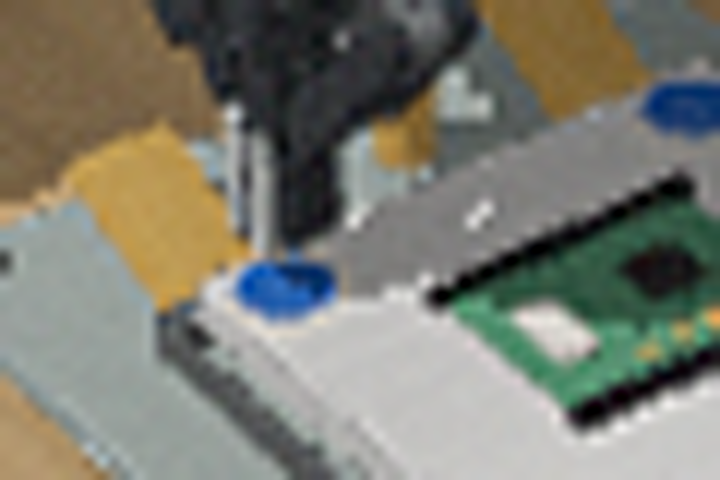

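Both views put the real tips about 10–15 mm higher than the reported TCP, and laterally centred on B. I'll keep going down in small, force-watched steps.

```bash
python3 -m creep '[0,0,0,0,0,0.001,0, 0,0,0,0,0,0.002,0]'| grep -E "pos|^force"; python3 -m creep '[0,0,0,0,0,0.001,0, 0,0,0,0,0,0.002,0]'| grep -E "pos|^force"
```

```text
tool_pos: [0.4764, 0.0186, 0.0248]
force: [-0.3, 0.2, 0.0]
tool_pos: [0.4764, 0.0186, 0.0228]
force: [-0.2, -0.5, -1.0]
```

```bash
python3 -m creep '[0,0,0,0,0,0.001,0, 0,0,0,0,0,0.001,0]'| grep -E "pos|^force"; python3 -m creep '[0,0,0,0,0,0.001,0, 0,0,0,0,0,0.001,0]'| grep -E "pos|^force"
```

```text
tool_pos: [0.4763, 0.0186, 0.0218]
force: [-0.1, 0.5, -0.6]
tool_pos: [0.4763, 0.0186, 0.0209]
force: [1.0, 0.9, 0.2]
```

```bash
python3 -m creep '[0,0,0,0,0,0.001,0, 0,0,0,0,0,0.001,0]'| grep -E "pos|^force"
python3 - <<'E'
from dots import *
p=np.array(r.get_state()["tool_pos"])
s=r.capture("side");cv2.imwrite("pics/s4.png",cv2.resize(np.hstack([s[180:220,220:270,::-1]]),None,fx=12,fy=12,interpolation=cv2.INTER_CUBIC))
print([(d.round(1).tolist(),int(a)) for d,a in dots(s,(230,320,175,235))])
p=r.capture("wrist");g=p[200:250,246];print(g.sum(1).tolist())
for d,a in dots(p,(0,512,150,384)): print(d.round(1),a)
E
```

```text
tool_pos: [0.4763, 0.0186, 0.0198]
force: [-0.6, -0.2, -0.2]
[([277.1, 188.4], 25), ([243.4, 204.0], 18), ([301.6, 206.8], 28), ([266.6, 223.9], 35)]
[504, 505, 497, 503, 509, 520, 583, 624, 610, 604, 606, 598, 524, 401, 316, 308, 304, 302, 309, 307, 304, 306, 320, 375, 425, 446, 444, 442, 444, 447, 447, 445, 444, 442, 443, 445, 446, 445, 444, 444, 446, 445, 444, 444, 445, 444, 444, 445, 447, 444]
[ 76.3 226.7] 765
[252.2 221.3] 399
```

View pics/s4.png

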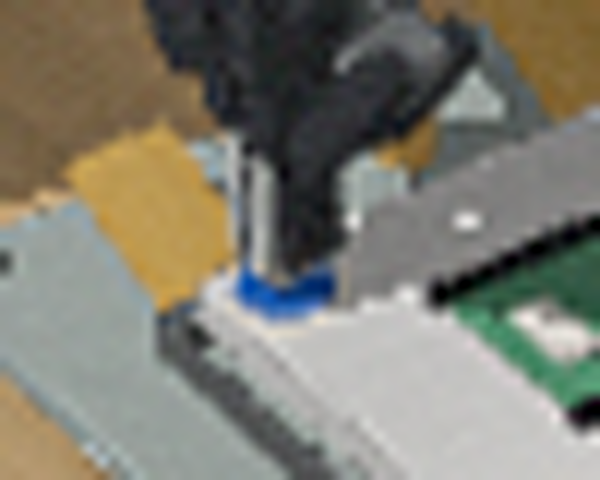

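The tip's lower edge is at crop row ~280 (px 203.3), almost at the dot surface. A few more mm to go.

```bash
for i in 1 2 3; do python3 -m creep '[0,0,0,0,0,0.001,0, 0,0,0,0,0,0.001,0]'| grep -E "clock|pos|^force"; done
```

```text
clock: 6.05
tool_pos: [0.4763, 0.0186, 0.0188]
force: [0.1, -0.1, 0.2]
clock: 6.3
tool_pos: [0.4763, 0.0186, 0.0178]
force: [0.5, 0.7, 0.4]
clock: 6.55
tool_pos: [0.4763, 0.0186, 0.0168]
force: [0.1, -0.4, 0.1]
```

```bash
python3 -m creep '[0,0,0,0,0,0.001,0, 0,0,0,0,0,0.001,0]'| grep -E "pos|^force";python3 -m creep '[0,0,0,0,0,0.001,0, 0,0,0,0,0,0.001,0]'| grep -E "pos|^force"
```

```text
tool_pos: [0.4763, 0.0186, 0.0158]
force: [0.4, -0.9, -0.7]
tool_pos: [0.4763, 0.0186, 0.0148]
force: [0.3, -0.1, 0.2]
```

Run:
```python
from dots import *
s=r.capture("side");print([(d.round(1).tolist(),int(a)) for d,a in dots(s,(230,320,175,235))])
p=r.capture("wrist")
for d,a in dots(p,(0,512,150,384)): print(d.round(1),a)
s=r.get_state();print(s["gripper_width"],s["tau"],s["wrist_torque"],s["joint_pos"])
```

```text
[([277.1, 188.4], 25), ([301.7, 206.8], 29), ([266.7, 223.8], 34)]
[ 72.4 229.7] 791
[252. 223.] 270
0.0003106807447583887 [-1.18802694e-03 -4.05643773e+01 -1.81091130e+01 -3.26130248e-04
 -5.57961030e-04  1.41184285e-05] [-0.02605789  0.01521188  0.00624304] [-2.07378314e-01  4.71679314e-01  1.85367742e+00 -1.10744626e-06
  8.16302178e-01 -1.75636062e+00]
```

```bash
python3 -m creep '[0,0,0,0,0,0.001,0, 0,0,0,0,0,0.001,0]'| grep -E "pos|^force";python3 -m creep '[0,0,0,0,0,0.001,0, 0,0,0,0,0,0.001,0]'| grep -E "pos|^force"
```

```text
tool_pos: [0.4763, 0.0186, 0.0138]
force: [-0.3, -0.9, -0.3]
tool_pos: [0.4763, 0.0186, 0.0128]
force: [-0.3, 0.0, -0.7]
```

Run:
```python
from dots import *
s=r.capture("side");print([(d.round(1).tolist(),int(a)) for d,a in dots(s,(230,320,175,235))])
p=r.capture("wrist")
for d,a in dots(p,(0,512,150,384)): print(d.round(1),a)
g=p[195:250,246];print(g.sum(1).tolist())
a=np.hstack([cv2.resize(p[170:270,200:320,::-1],(480,400)),cv2.resize(s[180:220,225:255,::-1],(300,400),interpolation=cv2.INTER_CUBIC)])
cv2.imwrite("pics/b5.png",a)
```

```text
[([277.1, 188.4], 25), ([301.7, 206.7], 29), ([266.7, 223.8], 34)]
[ 70.7 230.9] 796
[252.1 223.9] 213
[283, 279, 278, 279, 294, 382, 445, 458, 483, 502, 499, 494, 494, 509, 518, 555, 605, 614, 605, 603, 602, 591, 493, 360, 313, 305, 303, 314, 374, 425, 436, 444, 445, 443, 442, 443, 443, 446, 443, 446, 443, 440, 442, 441, 444, 445, 441, 441, 444, 440, 441, 445, 441, 444, 443]
```

View pics/b5.png

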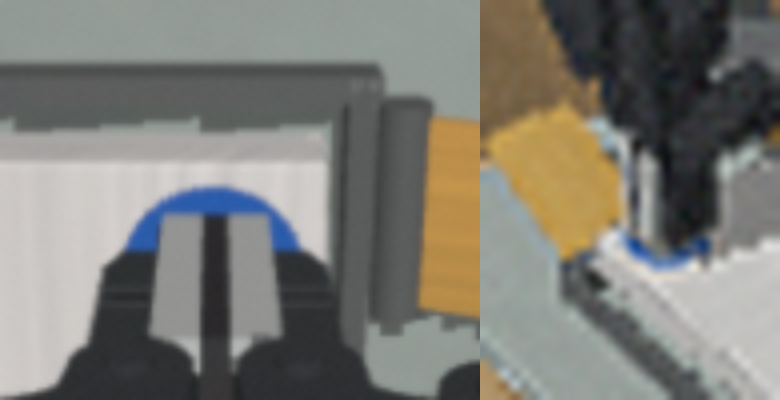

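The wrist half shows the tip edge at px row ~223 inside the dot, whose top edge is at row ~217. The side half shows the tip over dot B near row 205. Next I'll quantify the tip height and dot height.

Run:
```python
from dots import *
p=np.array(r.get_state()["tool_pos"]);print(p)
for z in(.04,.037,.034,.031,.028,.025):
    print(z,"dot near edge",proj("wrist",[.4642,.0188,z]).round(1),"tip edge(11mm)",proj("wrist",[p[0]-.011,p[1],z]).round(1),"tip centre",proj("wrist",[p[0],p[1],z]).round(1),"C",proj("wrist",[.4738,-.0912,z]).round(1), "side near",proj("side",[p[0]-.011,p[1],z]).round(1))
```

```text
[0.47634355 0.01863877 0.01288488]
0.04 dot near edge [253.7 222.4] tip edge(11mm) [253.5 224.5] tip centre [253.9 244.6] C [ 66.1 236.7] side near [240.2 203. ]
0.037 dot near edge [253.7 220.2] tip edge(11mm) [253.5 222.3] tip centre [253.9 242. ] C [ 68.7 234.7] side near [240.2 203.9]
0.034 dot near edge [253.7 218.1] tip edge(11mm) [253.5 220.1] tip centre [253.9 239.6] C [ 71.2 232.7] side near [240.3 204.7]
0.031 dot near edge [253.7 216. ] tip edge(11mm) [253.5 218.1] tip centre [253.9 237.2] C [ 73.7 230.9] side near [240.3 205.6]
0.028 dot near edge [253.7 214. ] tip edge(11mm) [253.5 216.1] tip centre [253.9 235. ] C [ 76.1 229. ] side near [240.3 206.4]
0.025 dot near edge [253.7 212.1] tip edge(11mm) [253.5 214.1] tip centre [253.9 232.8] C [ 78.5 227.2] side near [240.4 207.3]
```

By this estimate the tip is still about 4 mm above the dot. Continuing down.

```bash
python3 -m creep '[0,0,0,0,0,0.001,0, 0,0,0,0,0,0.002,0, 0,0,0,0,0,0.002,0]'| grep -E "pos|^force";python3 -m creep '[0,0,0,0,0,0.001,0, 0,0,0,0,0,0.001,0]'| grep -E "pos|^force"
```

```text
tool_pos: [0.4763, 0.0186, 0.0109]
force: [0.3, 1.3, 1.4]
tool_pos: [0.4763, 0.0186, 0.0098]
force: [0.1, 0.6, 1.3]
```

```bash
python3 -m creep '[0,0,0,0,0,0.001,0, 0,0,0,0,0,0.001,0]'| grep -E "pos|^force";python3 -m creep '[0,0,0,0,0,0.001,0, 0,0,0,0,0,0.001,0]'| grep -E "pos|^force"
```

```text
tool_pos: [0.4763, 0.0186, 0.0088]
force: [-1.0, 0.4, 1.6]
tool_pos: [0.4763, 0.0186, 0.0079]
force: [-0.2, 1.1, 2.5]
```

```bash
python3 -m creep '[0,0,0,0,0,0.001,0, 0,0,0,0,0,0.001,0]'| grep -E "pos|^force";python3 -m creep '[0,0,0,0,0,0.001,0, 0,0,0,0,0,0.001,0]'| grep -E "clock|pos|^force|width"
python3 - <<'E'
from dots import *
s=r.capture("side");print([(d.round(2).tolist(),int(a)) for d,a in dots(s,(230,320,175,235))])
t=r.capture("top");print([(d.round(2).tolist(),int(a)) for d,a in dots(t,(240,300,145,210))])
p=r.capture("wrist")
for d,a in dots(p,(0,512,150,384)): print(d.round(1),a)
print(p[195:250,246].sum(1).tolist())
for z in(.037,.034,.031,.028): print(proj("wrist",[.4642,.0188,z]).round(1),proj("wrist",[.4738,-.0912,z]).round(1),proj("wrist",[.4763-.011,.0188,z]).round(1))
E
```

```text
tool_pos: [0.4764, 0.0187, 0.007]
force: [-0.5, 1.0, 4.4]
clock: 9.38
tool_pos: [0.4765, 0.0186, 0.0067]
force: [-4.7, 1.9, 13.1]
gripper_width: 0.0
[([276.91, 188.43], 23), ([301.68, 204.96], 28), ([266.58, 223.81], 31)]
[([253.07, 156.28], 43), ([290.04, 157.71], 45), ([288.44, 198.07], 45)]
[ 65.5 234.3] 888
[252.4 223.4] 249
[277, 282, 278, 282, 276, 277, 280, 291, 398, 473, 483, 476, 484, 495, 517, 586, 624, 616, 614, 611, 605, 535, 407, 322, 308, 307, 310, 322, 378, 423, 441, 441, 441, 439, 442, 439, 440, 440, 441, 441, 440, 440, 442, 441, 438, 441, 439, 442, 438, 439, 439, 440, 443, 439, 442]
[253.7 224.6] [ 63.2 238.6] [253.7 226.7]
[253.7 222.3] [ 65.8 236.6] [253.7 224.4]
[253.7 220.1] [ 68.4 234.6] [253.7 222.1]
[253.7 218. ] [ 71.  232.7] [253.7 220. ]
```

D rose 1.8 px and force climbed only after about 5 mm of travel, so corner B is the short foot, and it is home at 13 N. Lifting clear and locating tab B.

```bash
python3 -m creep '[0,0,0,0,0,-0.02,0, 0,0,0,0,0,-0.045,0, 0,0,0,0,0,-0.045,0]'| grep -E "pos|^force"
python3 - <<'E'
from dots import *
s=r.capture("side");print([(d.round(2).tolist(),int(a)) for d,a in dots(s,(230,320,175,235))])
p=r.capture("wrist")
for d in r.trace("tab_b","wrist"):
    m=d["pixels"];ys,xs=np.nonzero(m);print(round(d["score"],2),np.round(d["at"],1),m.sum(),xs.min(),xs.max(),ys.min(),ys.max(),at("wrist",d["at"],.026).round(4))
h=cv2.cvtColor(p,cv2.COLOR_RGB2HSV);m=cv2.inRange(h,(14,150,120),(24,255,255));m[:150]=0
n,_,st,c=cv2.connectedComponentsWithStats(m)
for i in range(1,n):
    if st[i,4]>200: print(st[i],c[i].round(1),at("wrist",c[i],.025).round(4))
E
python3 st.py | grep -v D
```

```text
tool_pos: [0.4773, 0.0184, 0.052]
force: [0.9, -0.2, -0.6]
[([276.91, 188.43], 23), ([243.3, 205.19], 27), ([301.62, 205.03], 29), ([266.58, 223.81], 31)]
0.84 [327.2 207.7] 2654 296 363 184 231 [0.4747 0.0686 0.026 ]
0.79 [ 55.7 204.6] 1859 24 79 184 224 [ 0.4699 -0.1365  0.026 ]
[  24  185   56   40 1740] [ 51.5 204.7] [ 0.4703 -0.142   0.025 ]
[ 298  184   65   46 2480] [329.4 206.5] [0.4743 0.0704 0.025 ]
10.05 [0.4758 0.0187 0.05  ] [0.6 0.1 0.2] 0.0004001006889823261
[[-1.0, 0.022, -0.001], [0.022, 1.0, 0.0], [0.001, 0.0, -1.0]]
A [0.5962 0.0162] tool shift mm [-1.204e+02  1.000e-01 -2.000e-01]
B [0.4762 0.0188] tool shift mm [-0.4  0.1 -0. ]
C [ 0.4738 -0.0912] tool shift mm [  -0.4 -109.9   -0. ]
tA [0.5946 0.0792] tool shift mm [-117.4   63.1   -0.2]
tB [0.4806 0.0817] tool shift mm [-3.4 63.1  0. ]
tC [ 0.4754 -0.1542] tool shift mm [  -3.4 -172.9   -0. ]
```

The plate stays tipped: B is at row 205.2 and D at 205.0. Tab B's centre measures (0.4745, 0.070), matching what it should be. Moving over its press point, then down.

```bash
python3 -m creep '[0,0,0,-0.001,0.03,0,0, 0,0,0,-0.001,0.063,0,0, 0,0,0,-0.001,0.063,0,0, 0,0,0,-0.001,0.063,0.02,0, 0,0,0,-0.001,0.063,0.036,0, 0,0,0,-0.001,0.063,0.036,0]'| grep -E "pos|^force"; python3 -m creep '[0,0,0,0,0,0.003,0, 0,0,0,0,0,0.006,0, 0,0,0,0,0,0.009,0, 0,0,0,0,0,0.009,0]'| grep -E "pos|^force"
```

```text
tool_pos: [0.4778, 0.081, 0.0136]
force: [-0.7, 0.3, 0.2]
tool_pos: [0.4789, 0.0816, 0.006]
force: [0.3, -0.4, 1.3]
```

```bash
python3 -m creep '[0,0,0,0,0,0.002,0, 0,0,0,0,0.001,0.004,0, 0,0,0,0,0.002,0.006,0, 0,0,0,0,0.002,0.008,0, 0,0,0,0,0.002,0.008,0]'| grep -E "pos|^force"; python3 -m creep '[0,0,0,0,0,0.002,0, 0,0,0,0,0,0.002,0]'| grep -E "clock|pos|^force"
```

```text
tool_pos: [0.4786, 0.0837, -0.0023]
force: [1.3, 0.6, -0.2]
clock: 12.18
tool_pos: [0.4786, 0.0837, -0.0043]
force: [-0.6, 1.1, -0.2]
```

```bash
python3 -m creep '[0,0,0,0,0,0.001,0, 0,0,0,0,0,0.002,0]'| grep -E "pos|^force"; python3 -m creep '[0,0,0,0,0,0.001,0, 0,0,0,0,0,0.001,0]'| grep -E "clock|pos|^force"
python3 - <<'E'
from dots import *
p=r.capture("wrist");s=r.capture("side")
print([(d.round(2).tolist(),int(a)) for d,a in dots(s,(230,320,175,235))])
a=np.hstack([cv2.resize(p[150:270,190:340,::-1],(450,360)),cv2.resize(s[170:215,215:255,::-1],(320,360),interpolation=cv2.INTER_CUBIC)])
cv2.imwrite("pics/b6.png",a)
E
```

```text
tool_pos: [0.4787, 0.0837, -0.0062]
force: [-0.9, 1.8, 1.6]
clock: 12.68
tool_pos: [0.4787, 0.0835, -0.0073]
force: [-0.4, -0.5, -0.3]
[([277.04, 188.38], 24), ([243.23, 205.27], 26), ([301.68, 204.96], 28), ([266.58, 223.81], 31)]
```

View pics/b6.png

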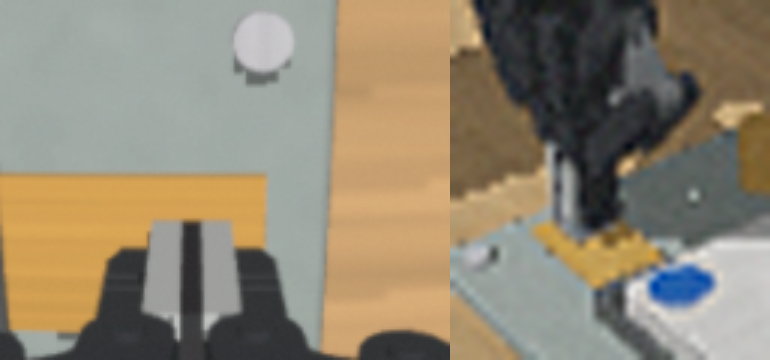

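The tips sit on tab B near its outer end, and the tab is already lower. The plate is unchanged. Pressing on until there's firm resistance.

```bash
python3 -m creep '[0,0,0,0,0,0.001,0, 0,0,0,0,0,0.001,0]'| grep -E "pos|^force"; python3 -m creep '[0,0,0,0,0,0.001,0, 0,0,0,0,0,0.001,0]'| grep -E "pos|^force"
```

```text
tool_pos: [0.4789, 0.0835, -0.0077]
force: [-2.1, -0.3, 7.0]
tool_pos: [0.479, 0.0834, -0.008]
force: [-7.0, 0.4, 16.2]
```

```bash
python3 -m creep '[0,0,0,0,0,0.001,0, 0,0,0,0,0,0.001,0]'| grep -E "pos|^force"; python3 -m creep '[0,0,0,0,0,0.001,0, 0,0,0,0,0,0.001,0]'| grep -E "pos|^force"
```

```text
tool_pos: [0.4791, 0.0834, -0.0083]
force: [-8.6, -1.3, 25.8]
tool_pos: [0.4792, 0.0834, -0.0087]
force: [-11.6, -1.1, 34.3]
```

Flat against the base. Retreating straight up and checking.

```bash
python3 -m creep '[0,0,0,0,0,-0.01,0, 0,0,0,0,0,-0.06,0, 0,0,0,0,0,-0.1,0, 0,0,0,0,0,-0.1,0, 0,0,0,0,0,-0.1,0]'| grep -E "clock|pos|^force"
python3 - <<'E'
from dots import *
p=r.capture("wrist");s=r.capture("side")
print([(d.round(2).tolist(),int(a)) for d,a in dots(s,(230,320,175,235))])
a=np.hstack([cv2.resize(p[120:384,80:460,::-1],(400,278)),cv2.resize(s[160:260,200:344,::-1],(400,278),interpolation=cv2.INTER_CUBIC)])
cv2.imwrite("pics/b7.png",a)
E
```

```text
clock: 14.4
tool_pos: [0.4783, 0.0836, 0.0881]
force: [0.0, -0.5, -1.1]
[([276.91, 188.43], 23), ([243.38, 205.12], 26), ([301.76, 204.9], 29), ([266.58, 223.81], 31)]
```

View pics/b7.png

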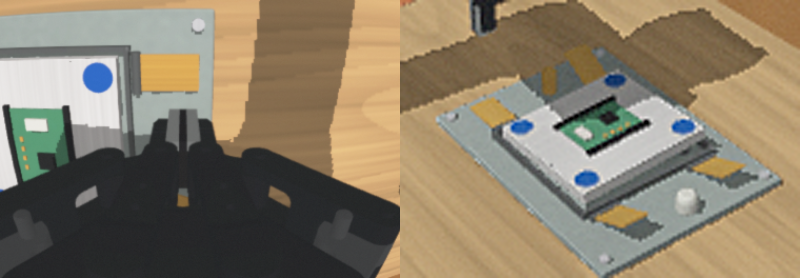

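Tab B lies flat, at about (492,112) in the right half. The other three tabs and the spacer and cap are standing, the plate is still tipped at B, and the gripper is clear.

```bash
python3 -c "
from plant import r
print(r.sign_off())"
```

```text
the job is handed in; nothing more can be done
None
```

Corner B (near left) was the one that gave: the plate is left tipped down there, its shim tab is pressed flat, the other three tabs and everything in my last pictures of the jig are undisturbed, and the job is handed in at about 14.5 s.

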